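# Glue and finish containers over to the other rack, in reverse order

## Task

Move the four containers (white bottle, amber jar, round can, square tin) from the nests on the wooden rack into the empty grey rack in reverse order: seen from the robot, the one farthest left goes into the pocket farthest right, the next into the pocket beside it, and so on, one to a pocket. Keep each one upright, set it down on the pocket's floor rather than dropping it, and leave all four standing released in the grey rack.

Things in the scene. Friction and masses are not known exactly. Their poses are not given: they have to be found in the camera images.
- bottle_center (a point): The white plastic squeeze bottle with a narrow cone nozzle, round body 42 mm across up to 74 mm high, 110 mm high in all; closed, rigid, about 0.13 kg, loose. The point is on its axis, half-way up, 55 mm above its underside; z is up along its axis.
- jar_center (a point): The squat amber glass jar with a black screw lid, 52 mm across (lid 53 mm), 68 mm high; closed, rigid, about 0.2 kg, loose. The point is on its axis, half-way up, 34 mm above its underside; z is up along its axis.
- can_center (a point): The plain round steel can, 48 mm across (rims 50 mm), 89 mm high; closed, rigid, about 0.22 kg, loose. The point is on its axis, half-way up, 44.5 mm above its underside; z is up along its axis.
- tin_center (a point): The square aluminium tin, 44 x 44 mm, body 78 mm high, with a small black cap 22 mm across and 14 mm high on top; x and y axes across its flat sides; closed, rigid, about 0.18 kg, loose. The point is on its axis, half-way up the body, 39 mm above its underside; z is up along its axis.
- nest_bottle: The shallow square plywood nest on the wooden rack in which the bottle stands at the start; it is fixed and stays there, so it marks the bottle's place in the first row. All four nests are alike: 80 mm (x) by 79 mm (y, along the row) outside, 73 x 72 mm inside, rim 14 mm high, inner floor 5 mm above its origin. Origin at the centre of its underside.
- nest_jar: The shallow square plywood nest on the wooden rack in which the jar stands at the start; it is fixed and stays there, so it marks the jar's place in the first row. All four nests are alike: 80 mm (x) by 79 mm (y, along the row) outside, 73 x 72 mm inside, rim 14 mm high, inner floor 5 mm above its origin. Origin at the centre of its underside.
- nest_can: The shallow square plywood nest on the wooden rack in which the can stands at the start; it is fixed and stays there, so it marks the can's place in the first row. All four nests are alike: 80 mm (x) by 79 mm (y, along the row) outside, 73 x 72 mm inside, rim 14 mm high, inner floor 5 mm above its origin. Origin at the centre of its underside.
- nest_tin: The shallow square plywood nest on the wooden rack in which the tin stands at the start; it is fixed and stays there, so it marks the tin's place in the first row. All four nests are alike: 80 mm (x) by 79 mm (y, along the row) outside, 73 x 72 mm inside, rim 14 mm high, inner floor 5 mm above its origin. Origin at the centre of its underside.
- wood_rack: The dark wooden board, 86 x 326 x 6 mm, fixed, that carries the four nests in a row, their centres at y = +120, +40, -40 and -120 mm in its frame. Origin at the centre of its underside, y along the row towards the robot's left, x away from the robot, z up.
- steel_rack: The grey rack, fixed, empty, 80 (x) by 324 mm (y): four open pockets in a row, centres at y = +120, +40, -40, -120 mm in its frame. Each is 72 x 76 mm inside (x, y), floor 11 mm and rims 20 mm above the underside. Origin: centre of the underside, on the table; y along the row to the robot's left, x away. About parallel to the wooden rack, nearer or farther; a 14 mm high marker lies between.
Not all that is in view belongs to the job. What is shaped like the part that bears can_center but green or red is not meant.

How it is judged:
By the outcome, as a careful person would: the job done as asked, in the order asked, and still so for the second after the job is handed in, with the robot touching nothing.
It also fails if it takes over 101 s, if anything falls off the work surface, if the arm or the gripper's body presses on something with over 40 N, if the wrist force passes 120 N, or if a joint passes its speed limit or range.

## Robot

A 7-joint arm with a two-finger parallel gripper is mounted at the origin on the work surface. World frame = base frame: x ahead of the robot, y to its left, z up, the work surface at z = 0. Lengths are in m, angles in rad, forces in N, time in s.
With the tool pointing down it reaches from about 0.35 to 0.9 m from the base axis. Payload 8.1 kg.
Tool frame: the origin (TCP) lies between the finger pads; the fingertips stand 17 mm ahead of it and the grasp point (between the pads) lies 2 mm behind it; z points along the fingers, y is the direction in which the jaws open and shut (so a half turn about z gives the same grasp; the last joint's range is limited). The gripper opens to 92 mm and grips with 3 to 60 N. Pads are 19 mm wide; open, the fingers measure 130 mm over their backs; the gripper's body (75 mm by 190 mm) begins 47 mm behind the grasp point.
Start: joints at [1.116, 0.434, 0.025, 1.573, -0.012, 1.134, -0.075], TCP at [0.215, -0.587, 0.244] pointing down, gripper open.
Joint ranges: [-2.62, 2.62], [-0.44, 2.09], [-1.27, 1.32], [0.08, 2.57], [-1.32, 4.46], [0.12, 2], [-2.74, 2.74]. Speed limits (rad/s): [2.22, 2.22, 3.01, 3.01, 3.14, 3.14, 3.14].

## Interface

Orientations are given as a rotation vector (axis times angle).
In Python, from cell import arm gives the robot as it stands. The module is installed in compiled form; this text tells all that it offers.
- The arm moves only by the shell command python3 -m crank 'ROWS' [FORCE]. ROWS is JSON, a list of rows, each a list of 5 numbers: the opening, from 0 (shut) to 1 (fully open), then the shift along the world's x, y, z normalised to -1 to 1, where 1 is 40 cm, then the turn about the world's z normalised to -1 to 1, where 1 is 60 degrees. In form: [[fingers, tx, ty, tz, twist], ...]. A call has exactly 8 rows; each row shifts and turns the commanded pose from where the row before left it; what a row does not reach is not made up. A row lasts 1/12 s, in which the tool goes at most 41.7 mm and 7.16 degrees, less where a joint would pass 70% of its speed; a pose out of reach is approached as far as the arm can. A call with a number of a shift or a turn outside -1 to 1 is refused whole. A call with a gripper value outside its range is refused whole. The fingers move at their own pace and stop on an object; FORCE is the grip in N (left out, the last holds). Time passes only in rows, so rows that do not move let the fingers close, or fill a call up. It gives the time, the measured TCP pose, the force and the opening at its end, in the units of the state.
- arm.observe(): the state, without advancing time (a new reading comes with each control period).
- arm.get_image(name): name is "scene" or "top" or "wrist"; returns the picture (420x560x3 uint8, red, green, blue); there is no depth.
- arm.get_calibration(name): a dict with "intrinsics" (3x3 intrinsics, pixels), "extrinsics" (4x4, takes a point from camera to world coordinates). Camera axes: x right, y down, z forward; pixel columns grow to the right and rows downward; lengths in m; the calibration is good to about 2 mm. A picture is of the moment at which its call begins: read the wrist's pose just before it. get_calibration takes no time and is no camera call; for the wrist camera it gives the pose at the moment of the call.
- arm.sign_off(): hands the job in, once; it reports no verdict.
The state is a dict: "clock": time; "joints": joint angles; "dq": joint speeds; "joint_efforts": joint torques, N m; "position": TCP position; "ee_rot": TCP orientation; "force": force on the tool from outside, world axes, zero at the start; "ft_torque": the same for the moment, N m; "width": opening from 0.0 (shut) to 1.0 (fully open).
Only numpy, scipy, OpenCV 4.12 (cv2) and the standard library are available. Lean on these libraries where they do the work, as an engineer would, in place of code of your own. Each camera call takes 0.05 s, during which the arm holds its last target.

## Working session

There is one attempt and no reset: what is moved stays moved. The work goes in short steps, Python scripts to look and compute and a shell command to move; the robot and the scene stay as the last step left them, time stands still between calls to the robot, and variables do not carry over. Pictures are saved under pics/ and viewed, and the job is handed in when it is done.

```bash
mkdir -p pics; python3 - <<'E'
from cell import arm
import cv2
s=arm.observe();print(s)
for n in("scene","top","wrist"):
    im=arm.get_image(n);cv2.imwrite(f"pics/{n}0.png",im[:,:,::-1])
    c=arm.get_calibration(n);print(n,c["intrinsics"],c["extrinsics"])
E
```

```text
{'clock': 0.0, 'joints': array([ 1.11641545,  0.43522184,  0.02499309,  1.57410381, -0.01159697,
        1.13398031, -0.07511121]), 'dq': array([ 0.00025958, -0.00050916,  0.00037896,  0.00040844, -0.00201913,
        0.00064052, -0.00123575]), 'joint_efforts': array([ 4.55369673e-04, -6.67858887e+01,  9.85562280e-01, -3.14471126e+01,
       -6.04255730e-02,  4.26765508e-02,  1.31193606e-04]), 'position': array([ 0.21512672, -0.58629551,  0.24294329]), 'ee_rot': array([-3.09166177e+00, -5.49315518e-01,  6.66294932e-04]), 'force': array([0.6221985 , 0.44369141, 0.08006542]), 'ft_torque': array([ 0.0005963 , -0.01574004, -0.02809885]), 'width': 1.0045023008006606}
scene [[403.49190411   0.         281.94621768]
 [  0.         403.49190411 207.76690969]
 [  0.           0.           1.        ]] [[-0.08397366  0.69982239 -0.70936384  0.95550058]
 [ 0.99646608  0.06036327 -0.05840915  0.05103168]
 [ 0.00194349 -0.71176183 -0.70241819  0.54299729]
 [ 0.          0.          0.          1.        ]]
top [[404.87172307   0.         272.61057852]
 [  0.         404.87172307 215.05899844]
 [  0.           0.           1.        ]] [[-0.23245631 -0.95210886  0.19862726  0.33295717]
 [-0.97259797  0.22842714 -0.04329232  0.01228336]
 [-0.00415286 -0.20324805 -0.97911847  0.84856305]
 [ 0.          0.          0.          1.        ]]
wrist [[321.67206315   0.         278.85600679]
 [  0.         321.67206315 208.67820392]
 [  0.           0.           1.        ]] [[ 0.34572825 -0.90843724 -0.23497609  0.27835783]
 [-0.93833375 -0.33506537 -0.08521137 -0.56299401]
 [-0.00132317  0.24994597 -0.96825888  0.38344184]
 [ 0.          0.          0.          1.        ]]
```

View pics/scene0.png

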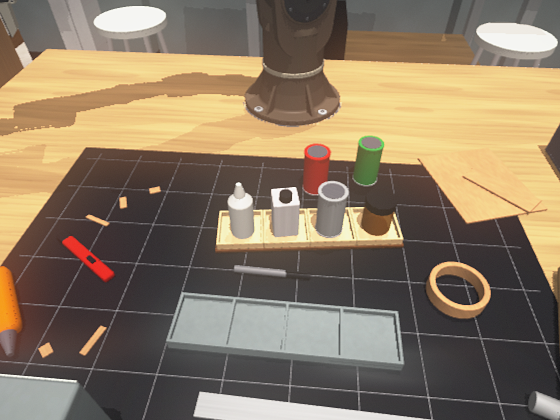

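View pics/top0.png

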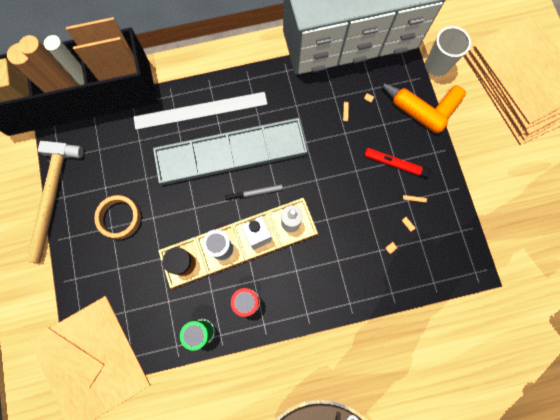

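View pics/wrist0.png

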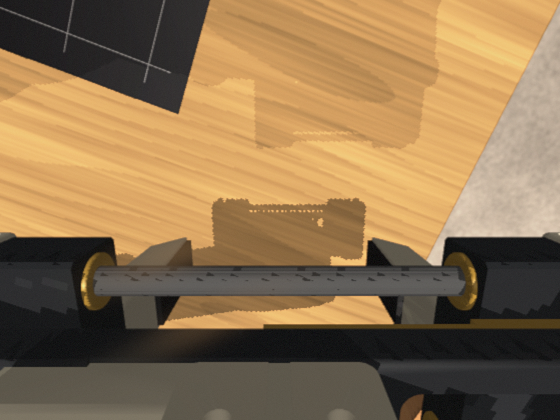

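The scene camera looks back at the robot, so its right is the robot's left. From the robot's left the order is jar (378,213), can (332,208), tin (285,212), bottle (241,212). The grey rack at (290,330) is the farther one, and the red and green cans behind the row are decoys. Next I'll measure with masks.

```bash
cat > h.py <<'E'
import numpy as np,cv2
from cell import arm
def ray(cal,uv,z):
    K,E=cal["intrinsics"],cal["extrinsics"]
    d=E[:3,:3]@np.linalg.inv(K)@np.array([uv[0],uv[1],1.]);o=E[:3,3]
    return o+d*(z-o[2])/d[2]
def proj(cal,p):
    E=np.linalg.inv(cal["extrinsics"]);q=cal["intrinsics"]@(E[:3,:3]@np.array(p)+E[:3,3]);return q[:2]/q[2]
E
python3 - <<'E'
from h import *
s={}
for n,greyroi,woodroi in(("top",(140,110,320,195),(150,190,330,295)),("scene",(150,280,420,380),(205,195,415,260))):
    im=cv2.imread(f"pics/{n}0.png");hsv=cv2.cvtColor(im,cv2.COLOR_BGR2HSV);c=arm.get_calibration(n)
    for nm,roi in(("grey",greyroi),("wood",woodroi)):
        x0,y0,x1,y1=roi;h=hsv[y0:y1,x0:x1]
        m=(h[...,2]>95).astype(np.uint8)
        if nm=="wood": m=((h[...,2]>110)&(h[...,1]>50)&(h[...,0]>8)&(h[...,0]<30)).astype(np.uint8)
        m=cv2.morphologyEx(m,cv2.MORPH_CLOSE,np.ones((5,5)))
        k,l,st,_=cv2.connectedComponentsWithStats(m);b=1+np.argmax(st[1:,4])
        pts=np.argwhere(l==b)[:,::-1]+[x0,y0]
        W=np.array([ray(c,p,0.02)[:2] for p in pts]).astype(np.float32)
        r=cv2.minAreaRect(W*1000);print(n,nm,len(pts),r)
        px=cv2.convexHull(pts.astype(np.int32));cv2.polylines(im,[px],True,(255,0,255),1)
    cv2.imwrite(f"pics/{n}_m.png",im)
    a=cv2.resize(im[100:310,120:340] if n=="top" else im[130:390,150:430],None,fx=2.8,fy=2.8 if n=="top" else 2.3,interpolation=cv2.INTER_CUBIC) if n=="top" else cv2.resize(im[130:390,150:430],None,fx=2.3,fy=2.3,interpolation=cv2.INTER_CUBIC)
    cv2.imwrite(f"pics/{n}_z.png",a)
print(cv2.Rodrigues(arm.observe()["ee_rot"])[0])
E
```

```text
top grey 6751 ((663.3270263671875, 46.008697509765625), (373.37457275390625, 191.84487915039062), 76.4957275390625)
top wood 3131 ((462.2979431152344, 57.791114807128906), (86.63407897949219, 323.6393737792969), 6.955953121185303)
scene grey 14100 ((662.3587036132812, 48.03010559082031), (154.00157165527344, 387.482177734375), 4.895651817321777)
scene wood 4768 ((472.6045227050781, 57.97186279296875), (98.54573059082031, 321.98388671875), 6.738663196563721)
[[ 9.38772016e-01  3.44538569e-01 -5.26129169e-04]
 [ 3.44538951e-01 -9.38771387e-01  1.09264874e-03]
 [-1.17455375e-04 -1.20702006e-03 -9.99999265e-01]]
```

View pics/top_z.png

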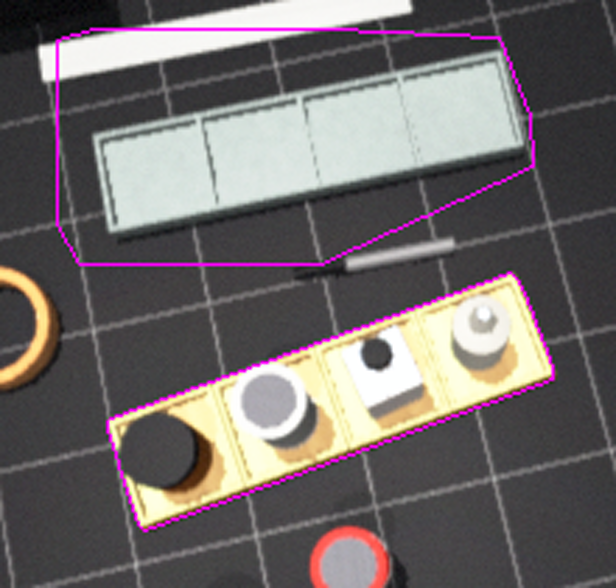

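View pics/scene_z.png

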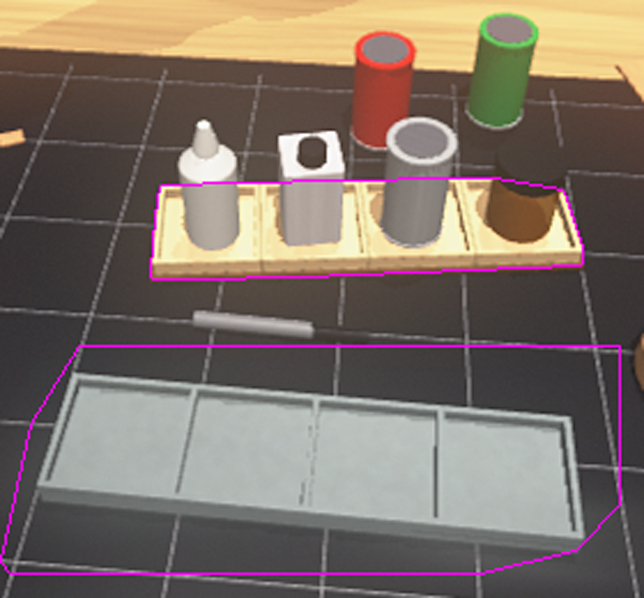

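The steel can is the plain grey one, at (332,205) in scene and (217,244) in top. The red can (316,168) and green can (369,160) are excluded by colour. The grey-rack mask leaked into the ruler and background, so I'll restrict it and measure the container tops.

```bash
python3 - <<'E'
from h import *
polys={"top":[(145,145),(300,110),(318,158),(160,192)],"scene":[(172,285),(412,305),(412,375),(155,355)]}
for n in("top","scene"):
    im=cv2.imread(f"pics/{n}0.png");hsv=cv2.cvtColor(im,cv2.COLOR_BGR2HSV);c=arm.get_calibration(n)
    pm=np.zeros(im.shape[:2],np.uint8);cv2.fillPoly(pm,[np.array(polys[n])],1)
    m=pm*((hsv[...,2]>(110 if n=="top" else 105))).astype(np.uint8)
    m=cv2.morphologyEx(m,cv2.MORPH_OPEN,np.ones((3,3)))
    m=cv2.morphologyEx(m,cv2.MORPH_CLOSE,np.ones((5,5)))
    k,l,st,_=cv2.connectedComponentsWithStats(m);b=1+np.argmax(st[1:,4])
    pts=np.argwhere(l==b)[:,::-1]
    W=np.array([ray(c,p,0.02)[:2] for p in pts]).astype(np.float32)
    r=cv2.minAreaRect(W*1000);print(n,len(pts),r)
    print(cv2.boxPoints(r).round(1).tolist())
    cv2.polylines(im,[np.array([proj(c,[*(q/1000),0.02]) for q in cv2.boxPoints(r)]).round().astype(int)],True,(255,0,255),1)
    V=hsv[...,2];S=hsv[...,1]
    cv2.imwrite(f"pics/{n}_z2.png",cv2.resize(im[90:310,120:350] if n=="top" else im[150:380,150:430],None,fx=2.6,fy=2.6,interpolation=cv2.INTER_CUBIC))
    if n=="top":
        # dark lid
        for nm,roi,mask,z in(("jar",(155,240,205,285),V<60,.079),("cap",(245,215,266,240),V<70,.103)):
            x0,y0,x1,y1=roi;mm=mask[y0:y1,x0:x1].astype(np.uint8)
            k,l,st,ce=cv2.connectedComponentsWithStats(mm)
            # component centre nearest roi center
            for i in range(1,k):
                if st[i,4]>20:print(nm,st[i],ce[i]+[x0,y0],ray(c,ce[i]+[x0,y0],z).round(4))
E
```

```text
top 5463 ((663.8258056640625, 31.048263549804688), (328.87548828125, 83.42556762695312), 88.95909118652344)
[[619.0999755859375, -132.60000610351562], [702.5, -134.10000610351562], [708.5, 194.6999969482422], [625.0999755859375, 196.1999969482422]]
jar [24 13 13 21 51] [187.21568627 264.43137255] [0.4339 0.1578 0.079 ]
scene 13106 ((668.6121826171875, 31.377731323242188), (325.7361145019531, 89.08226776123047), 89.07962799072266)
[[621.5, -130.8000030517578], [710.5, -132.1999969482422], [715.7999877929688, 193.5], [626.7000122070312, 194.89999389648438]]
```

View pics/top_z2.png

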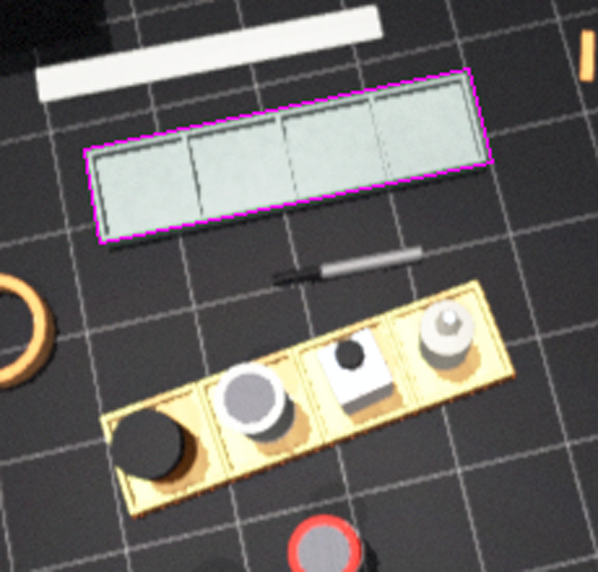

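View pics/scene_z2.png

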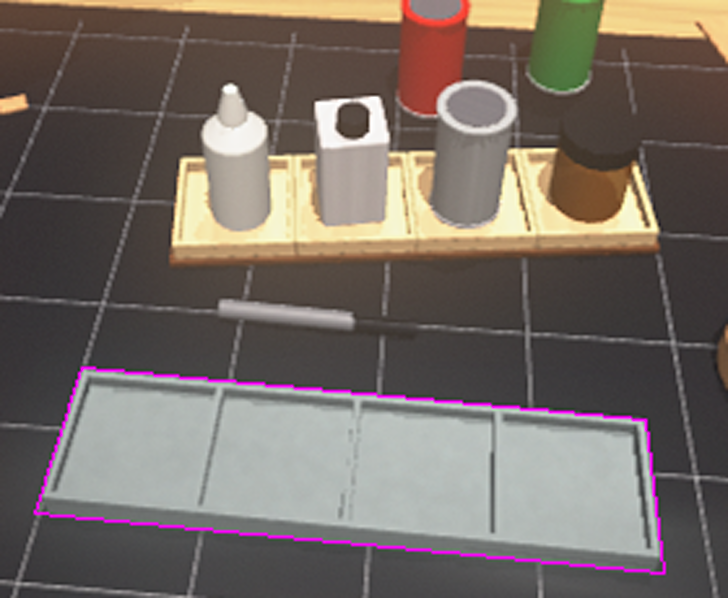

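The magenta boxes fit the grey rack in both views: centre about (0.664, 0.031), yaw about -1°. The container tops in the top view are lid (177,260), can rim (216,243), cap (254,226) and nozzle (293,212). I'll cast these in both views as a cross-check.

```bash
python3 - <<'E'
from h import *
T=arm.get_calibration("top");S=arm.get_calibration("scene")
Z=dict(jar=.079,can=.100,tin=.103,bottle=.121)
t=dict(jar=(176.9,260.4),can=(216.2,243.5),tin=(254.2,226.2),bottle=(292.7,211.9))
s=dict(jar=(380,197.5),can=(333.5,191.2),tin=(285.8,193),bottle=(238.5,183.5))
a=np.deg2rad(6.96);R=np.array([[np.cos(a),-np.sin(a)],[np.sin(a),np.cos(a)]]);c=np.array([.462,.058])
for (k,z),y in zip(Z.items(),(.12,.04,-.04,-.12)):
    print(k,"top",ray(T,t[k],z).round(4)[:2],"scene",ray(S,s[k],z).round(4)[:2],"nest",(c+R@[0,y]).round(4))
a=np.deg2rad(-1.04);R=np.array([[np.cos(a),-np.sin(a)],[np.sin(a),np.cos(a)]]);c=np.array([.664,.031])
for y in (.12,.04,-.04,-.12):print("pocket",y,(c+R@[0,y]).round(4))
im=cv2.imread("pics/scene0.png");hs=cv2.cvtColor(im,cv2.COLOR_BGR2HSV)
# tin orientation: body top in top view
im=cv2.imread("pics/top0.png");cv2.imwrite("pics/topt.png",cv2.resize(im[195:290,155:320],None,fx=4.8,fy=4.8,interpolation=cv2.INTER_CUBIC))
g=ray(S,(316.5,186),0);print("red base",g, "green",ray(S,(366,180),0))
E
```

```text
jar top [0.4459 0.1754] scene [0.4483 0.1747] nest [0.4475 0.1771]
can top [0.4567 0.0939] scene [0.4626 0.0948] nest [0.4572 0.0977]
tin top [0.4715 0.0178] scene [0.4768 0.0178] nest [0.4668 0.0183]
bottle top [ 0.4777 -0.0572] scene [ 0.4807 -0.0573] nest [ 0.4765 -0.0611]
pocket 0.12 [0.6662 0.151 ]
pocket 0.04 [0.6647 0.071 ]
pocket -0.04 [ 0.6633 -0.009 ]
pocket -0.12 [ 0.6618 -0.089 ]
red base [0.33851754 0.0703914  0.        ] green [0.31107354 0.17161317 0.        ]
```

View pics/topt.png

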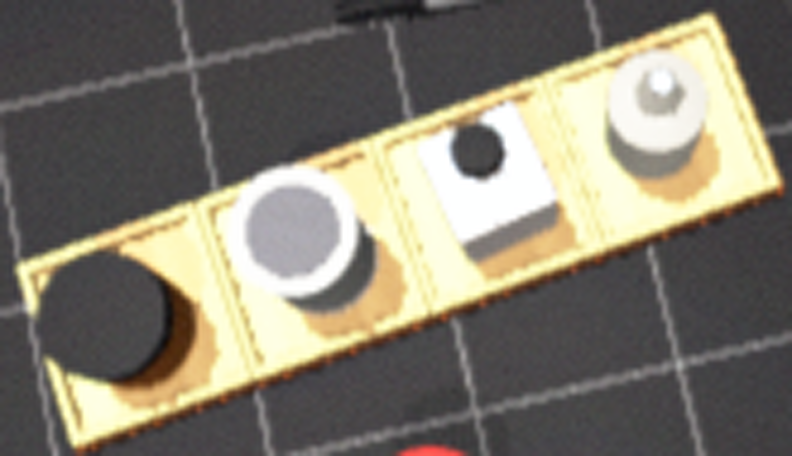

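```bash
python3 - <<'E'
from h import *
T=arm.get_calibration("top")
im=cv2.imread("pics/top0.png");h=cv2.cvtColor(im,cv2.COLOR_BGR2HSV)
x0,y0,x1,y1=238,210,276,255
m=((h[y0:y1,x0:x1,2]>185)&(h[y0:y1,x0:x1,1]<35)).astype(np.uint8)
k,l,st,ce=cv2.connectedComponentsWithStats(m);b=1+np.argmax(st[1:,4])
pts=np.argwhere(l==b)[:,::-1]+[x0,y0]
W=np.array([ray(T,p,.089)[:2] for p in pts],np.float32)*1000
print(len(pts),cv2.minAreaRect(W))
E
```

```text
578 ((456.98382568359375, 21.19021987915039), (60.15898513793945, 55.769378662109375), 10.201864242553711)
```

```bash
python3 -m crank '[[1,0.04,0.07,0,0.0533],[1,0.04,0.08,0,0.0533],[1,0.04,0.08,0,0.0533],[1,0.04,0.08,0,0.0533],[1,0.04,0.08,0,0.0533],[1,0.04,0.08,0,0.0533],[1,0.04,0.08,0,0.0533],[1,0.04,0.08,0,0.0533]]' 20; python3 -m crank '[[1,0.03,0.08,0,0.0533],[1,0.03,0.08,0,0.0533],[1,0.03,0.08,0,0.0533],[1,0.03,0.08,0,0.0533],[1,0.03,0.08,0,0.0533],[1,0.03,0.08,0,0.0533],[1,0.03,0.08,0,0.0533],[1,0.03,0.08,0,0.0533]]'; python3 -m crank '[[1,0,0.08,0,0.0533],[1,0,0.08,0,0.0533],[1,0,0.08,0,0.0533],[1,0,0.08,0,0.0533],[1,0,0.08,0,0.0533],[1,0,0.08,0,0.0533],[1,0,0.08,0,0.0533],[1,0,0.08,0,0.0533]]'
```

```text
clock: 0.82
position: [0.3436, -0.3331, 0.2437]
ee_rot: [2.893, 1.225, -0.0]
force: [0.2, 0.0, -0.0]
width: 0.999
clock: 1.48
position: [0.4395, -0.0771, 0.2438]
ee_rot: [2.55, 1.835, -0.0]
force: [0.5, -0.4, -0.6]
width: 0.997
clock: 2.15
position: [0.439, 0.1786, 0.2437]
ee_rot: [2.081, 2.354, -0.0]
force: [0.8, 0.6, -0.0]
width: 1.001
```

```bash
python3 - <<'E'
from h import *
c=arm.get_calibration("wrist");im=arm.get_image("wrist")[:,:,::-1].copy()
for n,x,y,z in(("jar",.447,.175,.079),("can",.458,.0943,.1)):
    p=proj(c,[x,y,z]);print(n,p);cv2.drawMarker(im,tuple(int(v) for v in p),(255,0,255),0,12)
cv2.imwrite("pics/w1.png",im)
E
```

```text
jar [286.0566646  201.92151909]
can [287.01235841 288.23941931]
```

View pics/w1.png

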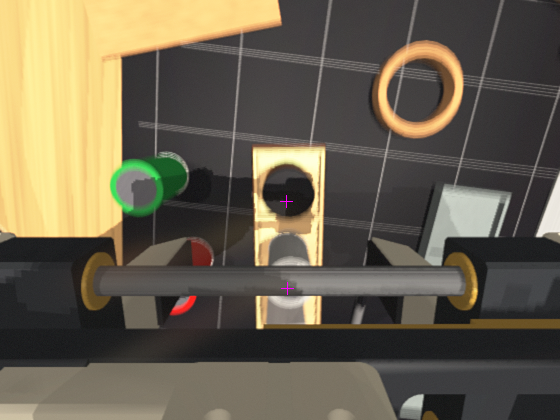

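```bash
python3 - <<'E'
import cv2,numpy as np
im=cv2.imread("pics/w1.png")[135:245,220:360]
im=np.clip((im/255.)**.5*255,0,255).astype(np.uint8)
cv2.imwrite("pics/w1z.png",cv2.resize(im,None,fx=5,fy=5,interpolation=cv2.INTER_CUBIC))
E
```

```text
(no output)
```

View pics/w1z.png

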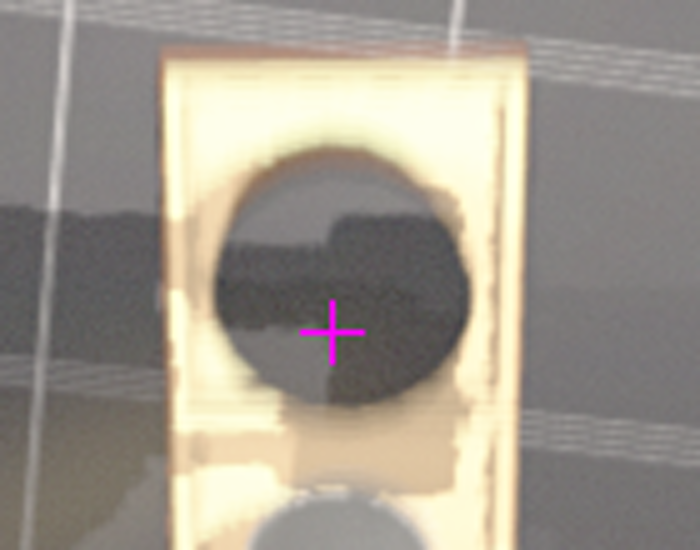

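```bash
python3 - <<'E'
from h import *
c=arm.get_calibration("wrist");print(ray(c,(288.4,191.2),.079),arm.observe()["position"],c["extrinsics"])
print("nest end mid",ray(c,(220+342/5,135+57/5),.02))
T=arm.get_calibration("top");print(proj(T,[.446,.185,.079]))
E
```

```text
[0.44731127 0.19354835 0.079     ] [0.43832718 0.18554865 0.24434564] [[ 0.99098166  0.12931297  0.0351214   0.42940772]
 [ 0.13397829 -0.96064759 -0.24332288  0.25182321]
 [ 0.00227448  0.24583401 -0.96930927  0.3849614 ]
 [ 0.          0.          0.          1.        ]]
nest end mid [0.4435806  0.23267171 0.02      ]
[171.94683657 261.54668987]
```

```bash
python3 -m crank '[[1,0,0,0,0],[1,0,0,0,0],[1,0,0,0,0],[1,0,0,0,0],[1,0,0,0,0],[1,0,0,0,0],[1,0,0,0,0],[1,0,0,0,0]]'; python3 - <<'E'
from h import *
c=arm.get_calibration("wrist");im=arm.get_image("wrist")[:,:,::-1].copy()
cv2.imwrite("pics/w2.png",im)
print(arm.observe()["position"],arm.observe()["dq"].round(3))
h=cv2.cvtColor(im,cv2.COLOR_BGR2HSV)[130:240,240:340]
m=((h[...,2]<75)&(h[...,1]<120)).astype(np.uint8);m=cv2.morphologyEx(m,cv2.MORPH_OPEN,np.ones((5,5)))
k,l,st,ce=cv2.connectedComponentsWithStats(m)
for i in range(1,k):
  if st[i,4]>300:
    x,y,w,hh,a=st[i];u=(240+x+w/2,130+y+hh/2);print(st[i],u,ray(c,u,.079))
cv2.imwrite("pics/w2z.png",cv2.resize(im[120:250,200:380],None,fx=4,fy=4))
E
```

```text
clock: 2.87
position: [0.4394, 0.1769, 0.2438]
ee_rot: [2.084, 2.35, 0.0]
force: [0.6, 0.1, -0.7]
width: 1.004
[0.43939542 0.17704488 0.24378553] [-0.003  0.002 -0.002 -0.001  0.001 -0.    -0.   ]
[   0   21   13   89 1028] (np.float64(246.5), np.float64(195.5)) [0.40855682 0.17501097 0.079     ]
[  84   22   16   71 1019] (np.float64(332.0), np.float64(187.5)) [0.48956404 0.19279047 0.079     ]
[  22   41   52   50 1967] (np.float64(288.0), np.float64(196.0)) [0.4485539  0.17937235 0.079     ]
```

View pics/w2z.png

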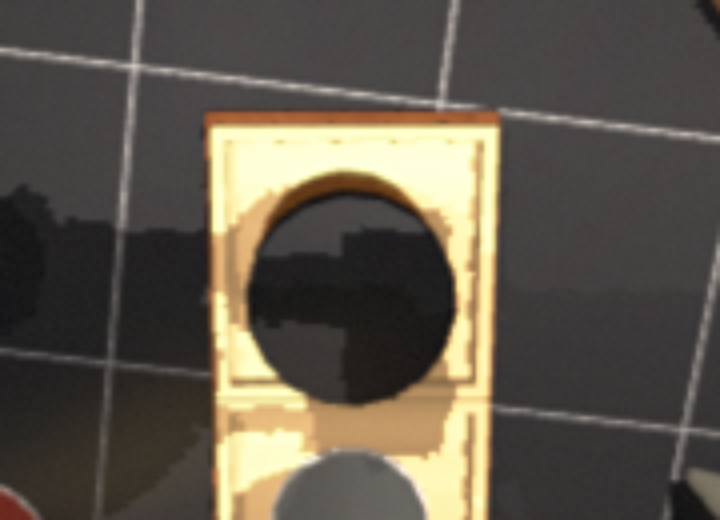

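The lid is centred at (288,195), which puts the jar at about (0.447, 0.178), agreeing with the top view to about 3 mm. Descending on it now.

```bash
python3 -m crank '[[1,0.01,0,-0.06,0],[1,0.01,0,-0.08,0],[1,0,0,-0.08,0],[1,0,0,-0.08,0],[1,0,0,-0.07,0],[1,0,0,-0.06,0],[1,0,0,-0.03,0],[1,0,0,-0.02,0]]' 25; python3 -m crank '[[1,0,0,-0.01,0],[1,0,0,0,0],[0,0,0,0,0],[0,0,0,0,0],[0,0,0,0,0],[0,0,0,0,0],[0,0,0,0,0],[0,0,0,0,0]]' 25
```

```text
clock: 3.58
position: [0.4465, 0.1769, 0.05]
ee_rot: [-2.083, -2.35, 0.003]
force: [-0.3, -0.5, 0.8]
width: 1.002
clock: 4.25
position: [0.4475, 0.1773, 0.048]
ee_rot: [2.084, 2.351, 0.001]
force: [0.7, 0.2, 0.2]
width: 0.613
```

```bash
python3 -m crank '[[0,0,0,0,0],[0,0,0,0,0],[0,0,0,0,0],[0,0,0,0,0],[0,0,0,0.005,0],[0,0,0,0.01,0],[0,0,0,0.02,0],[0,0,0,0.03,0]]' 25
```

```text
clock: 4.92
position: [0.4466, 0.177, 0.0737]
ee_rot: [-2.083, -2.351, 0.003]
force: [1.2, 1.2, -2.2]
width: 0.571
```

```bash
python3 -m crank '[[0,0.01,0,0.05,0],[0,0.03,0,0.05,-0.01],[0,0.06,0,0.04,-0.02],[0,0.08,0,0,-0.02],[0,0.08,0,0,-0.02],[0,0.08,-0.02,0,-0.02],[0,0.07,-0.05,0,-0.02],[0,0.05,-0.08,0,-0.02]]'; python3 -m crank '[[0,0.04,-0.09,0,0],[0,0.025,-0.09,0,0],[0,0.012,-0.09,0,0],[0,0,-0.08,0,0],[0,0,-0.07,0,0],[0,0,-0.05,0,0],[0,0,-0.03,0,0],[0,0,-0.015,0,0]]'; python3 - <<'E'
from h import *
print(arm.observe()["position"],arm.observe()["ee_rot"])
for n in("scene","top"):cv2.imwrite(f"pics/{n}1.png",arm.get_image(n)[:,:,::-1])
E
```

```text
clock: 5.58
position: [0.6332, 0.1203, 0.1306]
ee_rot: [-2.234, -2.207, -0.005]
force: [0.4, 0.2, -1.8]
width: 0.571
clock: 6.25
position: [0.6618, -0.0912, 0.1299]
ee_rot: [2.242, 2.201, -0.001]
force: [-0.8, -0.0, -1.9]
width: 0.568
[ 0.66179024 -0.09119798  0.12990116] [ 2.24163398e+00  2.20094562e+00 -1.03685401e-03]
```

View pics/scene1.png

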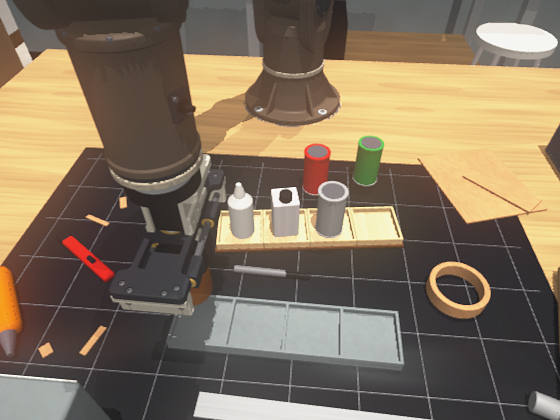

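The scene view shows the jar held upright at (205,290), over the pocket at scene-left (robot's right). The TCP is on target, so I'll lower it.

```bash
python3 -m crank '[[0,0,0,-0.02,0],[0,0,0,-0.04,0],[0,0,0,-0.05,0],[0,0,0,-0.04,0],[0,0,0,-0.025,0],[0,0,0,-0.012,0],[0,0,0,-0.008,0],[0,0,0,-0.004,0]]';  python3 -m crank '[[0,0,0,-0.002,0],[0,0,0,-0.002,0],[0,0,0,-0.001,0],[0,0,0,-0.001,0],[0,0,0,0,0],[0,0,0,0,0],[0,0,0,0,0],[0,0,0,0,0]]'
```

```text
clock: 7.02
position: [0.6625, -0.0879, 0.0502]
ee_rot: [2.238, 2.205, 0.001]
force: [-0.7, -0.1, -1.3]
width: 0.57
clock: 7.68
position: [0.6629, -0.0885, 0.0495]
ee_rot: [2.238, 2.203, 0.002]
force: [-2.1, 0.9, 7.1]
width: 0.566
```

Contact shows as +7 N at z 0.0495, so it's on the floor. I'll release and rise.

```bash
python3 -m crank '[[1,0,0,0.001,0],[1,0,0,0.001,0],[1,0,0,0,0],[1,0,0,0,0],[1,0,0,0,0],[1,0,0,0,0],[1,0,0,0,0],[1,0,0,0,0]]';  python3 -m crank '[[1,0,0,0.02,0],[1,0,0,0.04,0],[1,0,0,0.05,0],[1,0,0,0.06,0],[1,0,0,0.06,0],[1,-0.01,0,0.05,0.02],[1,-0.03,0.01,0.04,0.02],[1,-0.05,0.03,0.03,0.02]]'
```

```text
clock: 8.35
position: [0.6621, -0.0888, 0.0484]
ee_rot: [-2.239, -2.204, 0.0]
force: [-0.9, -0.2, -0.3]
width: 0.996
clock: 9.02
position: [0.6275, -0.0745, 0.1907]
ee_rot: [2.168, 2.269, 0.002]
force: [0.1, -0.5, 0.6]
width: 1.001
```

```bash
python3 -m crank '[[1,-0.06,0.06,0,0.01],[1,-0.07,0.07,0,0.01],[1,-0.07,0.07,0,0.01],[1,-0.07,0.07,0,0.01],[1,-0.06,0.06,0,0.01],[1,-0.05,0.05,0,0.01],[1,-0.03,0.03,0,0.01],[1,-0.01,0.01,0,0]]';python3 -m crank '[[1,0,0,0,0],[1,0,0,0,0],[1,0,0,0,0],[1,0,0,0,0],[1,0,0,0,0],[1,0,0,0,0],[1,0,0,0,0],[1,0,0,0,0]]'; python3 - <<'E'
from h import *
s=arm.observe();print(s["position"],s["ee_rot"])
c=arm.get_calibration("wrist");im=arm.get_image("wrist")[:,:,::-1].copy()
p=proj(c,[.459,.095,.1]);print(p);cv2.drawMarker(im,tuple(int(v) for v in p),(255,0,255),0,12)
cv2.imwrite("pics/w3.png",im)
for n in("scene","top"):cv2.imwrite(f"pics/{n}2.png",arm.get_image(n)[:,:,::-1])
E
```

```text
clock: 9.68
position: [0.4565, 0.0973, 0.1893]
ee_rot: [2.078, 2.355, 0.001]
force: [0.7, 0.3, -0.5]
width: 0.999
clock: 10.35
position: [0.4583, 0.0951, 0.1885]
ee_rot: [-2.084, -2.351, 0.0]
force: [0.8, -0.7, -0.2]
width: 1.0
[0.45825232 0.09508672 0.18846886] [-2.08397846e+00 -2.35076571e+00  6.25288603e-05]
[279.3010712  219.87862479]
```

View pics/w3.png

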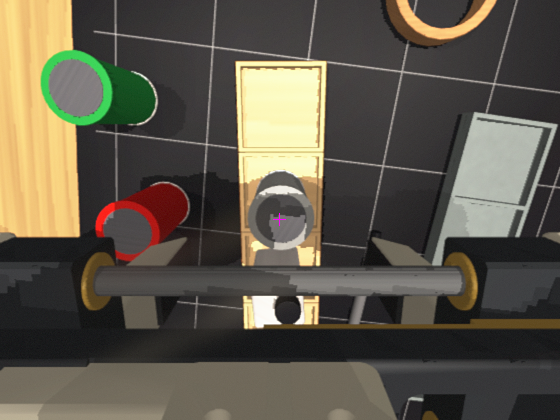

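View pics/scene2.png

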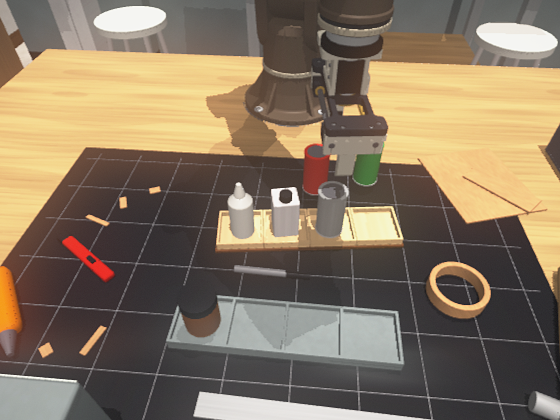

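The jar stands upright in the far-right pocket at (203,312). In the wrist view the can's rim is centred at (281,218), 2 px from the prediction. Descending.

```bash
python3 -m crank '[[1,0,0,-0.03,0],[1,0,0,-0.06,0],[1,0,0,-0.07,0],[1,0,0,-0.06,0],[1,0,0,-0.04,0],[1,0,0,-0.03,0],[1,0,0,-0.02,0],[1,0,0,-0.01,0]]' 25; python3 -m crank '[[0.7,0,0,0,0],[0,0,0,0,0],[0,0,0,0,0],[0,0,0,0,0],[0,0,0,0,0],[0,0,0,0,0],[0,0,0,0,0],[0,0,0,0,0]]' 25;python3 -m crank '[[0,0,0,0,0],[0,0,0,0,0],[0,0,0,0,0],[0,0,0,0,0],[0,0,0,0.005,0],[0,0,0,0.01,0],[0,0,0,0.03,0],[0,0,0,0.05,0]]' 25
```

```text
clock: 11.17
position: [0.4578, 0.0953, 0.0597]
ee_rot: [-2.083, -2.351, 0.001]
force: [0.3, -0.3, -0.5]
width: 0.999
clock: 11.83
position: [0.4584, 0.0953, 0.0608]
ee_rot: [2.083, 2.351, 0.001]
force: [0.5, 0.6, 1.5]
width: 0.522
clock: 12.5
position: [0.4564, 0.0948, 0.0976]
ee_rot: [-2.082, -2.35, 0.005]
force: [0.1, -0.2, -2.4]
width: 0.521
```

```bash
python3 -m crank '[[0,0.01,0,0.05,0],[0,0.04,0,0.04,-0.02],[0,0.07,0,0.026,-0.02],[0,0.08,0,0,-0.02],[0,0.08,0,0,-0.02],[0,0.07,-0.01,0,-0.02],[0,0.06,-0.03,0,-0.02],[0,0.05,-0.05,0,-0.013]]'; python3 -m crank '[[0,0.03,-0.06,0,0],[0,0.015,-0.05,0,0],[0,0.0075,-0.03,0,0],[0,0,-0.02,0,0],[0,0,-0.01,0,0],[0,0,0,0,0],[0,0,0,0,0],[0,0,0,-0.02,0]]'; python3 - <<'E'
from h import *
s=arm.observe();print(s["position"],s["ee_rot"])
cv2.imwrite("pics/scene3.png",arm.get_image("scene")[:,:,::-1])
E
```

```text
clock: 13.17
position: [0.6431, 0.0615, 0.1447]
ee_rot: [-2.238, -2.202, -0.002]
force: [1.0, 1.1, -1.6]
width: 0.521
clock: 13.83
position: [0.6637, -0.0067, 0.1385]
ee_rot: [2.239, 2.202, 0.004]
force: [-0.1, 0.7, -2.3]
width: 0.52
[ 0.66374448 -0.00670096  0.13852479] [2.23929461 2.20184942 0.00438549]
```

View pics/scene3.png

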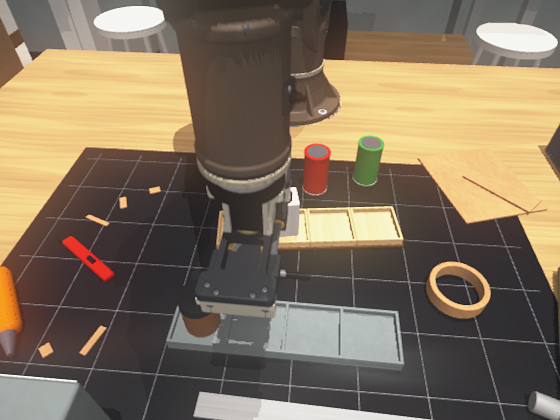

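The can is held over the second pocket from scene-left, behind the gripper, and the jar hasn't been disturbed. Lowering.

```bash
python3 -m crank '[[0,0,0,-0.03,0],[0,0,0,-0.04,0],[0,0,0,-0.04,0],[0,0,0,-0.03,0],[0,0,0,-0.02,0],[0,0,0,-0.012,0],[0,0,0,-0.008,0],[0,0,0,-0.004,0]]';  python3 -m crank '[[0,0,0,-0.002,0],[0,0,0,-0.002,0],[0,0,0,-0.001,0],[0,0,0,-0.001,0],[0,0,0,-0.001,0],[0,0,0,0,0],[0,0,0,0,0],[0,0,0,0,0]]'
```

```text
clock: 14.55
position: [0.6633, -0.0086, 0.0632]
ee_rot: [2.242, 2.201, 0.0]
force: [-0.4, -0.5, -2.6]
width: 0.518
clock: 15.22
position: [0.6636, -0.0086, 0.0623]
ee_rot: [2.241, 2.199, 0.001]
force: [-3.4, -0.6, 10.5]
width: 0.518
```

```bash
python3 -m crank '[[1,0,0,0.002,0],[1,0,0,0.001,0],[1,0,0,0,0],[1,0,0,0,0],[1,0,0,0,0],[1,0,0,0,0],[1,0,0,0,0],[1,0,0,0.01,0]]';  python3 -m crank '[[1,0,0,0.03,0],[1,0,0,0.05,0],[1,0,0,0.06,0],[1,0,0,0.06,0],[1,0,0,0.05,0],[1,-0.01,0,0.04,0.02],[1,-0.03,0.01,0.02,0.02],[1,-0.05,0.01,0,0.02]]'; python3 -m crank '[[1,-0.07,0.01,0,0.02],[1,-0.08,0.01,0,0.02],[1,-0.08,0.01,0,0.02],[1,-0.07,0.01,0,0.02],[1,-0.05,0.007,0,0.02],[1,-0.03,0,0,0.015],[1,-0.005,0,0,0],[1,0,0,0,0]]'; python3 -m crank '[[1,0,0,0,0],[1,0,0,0,0],[1,0,0,0,0],[1,0,0,0,0],[1,0,0,0,0],[1,0,0,0,0],[1,0,0,0,0],[1,0,0,0,0]]';python3 - <<'E'
from h import *
s=arm.observe();print(s["position"],s["ee_rot"])
c=arm.get_calibration("wrist");im=arm.get_image("wrist")[:,:,::-1].copy()
p=proj(c,[.4735,.0178,.103]);print(p);cv2.drawMarker(im,tuple(int(v) for v in p),(255,0,255),0,12)
cv2.imwrite("pics/w4.png",im)
for n in("scene","top"):cv2.imwrite(f"pics/{n}4.png",arm.get_image(n)[:,:,::-1])
E
```

```text
clock: 15.88
position: [0.6626, -0.0088, 0.0651]
ee_rot: [-2.242, -2.2, 0.002]
force: [-0.9, -0.1, 0.7]
width: 0.993
clock: 16.55
position: [0.6284, -0.0002, 0.1924]
ee_rot: [2.169, 2.268, 0.006]
force: [0.0, 0.4, 0.0]
width: 1.003
clock: 17.22
position: [0.4723, 0.018, 0.1901]
ee_rot: [2.031, 2.396, -0.001]
force: [0.8, 0.0, -0.5]
width: 1.001
clock: 17.88
position: [0.4732, 0.0181, 0.1897]
ee_rot: [-2.031, -2.396, -0.0]
force: [-0.7, 0.4, -0.4]
width: 1.001
[0.47319625 0.01808234 0.18970162] [-2.03143767e+00 -2.39630734e+00 -5.87598559e-05]
[278.63618353 220.72230476]
```

View pics/w4.png

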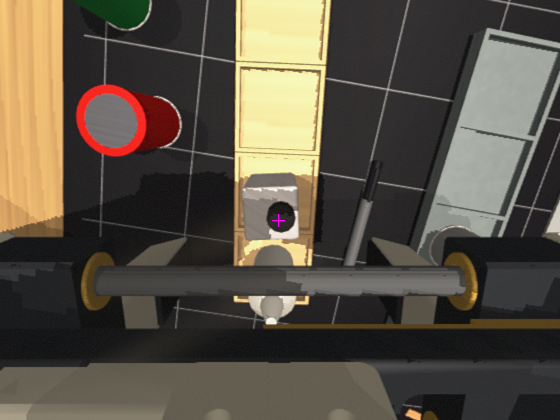

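View pics/scene4.png

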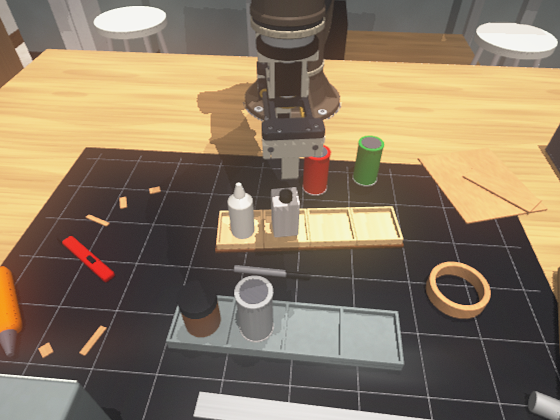

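The jar and can stand well in pockets 1 and 2. In the wrist view the cap at (281,216) sits off-centre on the tin (x 242–300), so I'll measure the body face instead.

```bash
python3 - <<'E'
import cv2
im=cv2.imread("pics/w4.png")[160:250,220:330]
cv2.imwrite("pics/w4z.png",cv2.resize(im,None,fx=6,fy=6,interpolation=cv2.INTER_CUBIC))
E
```

View pics/w4z.png

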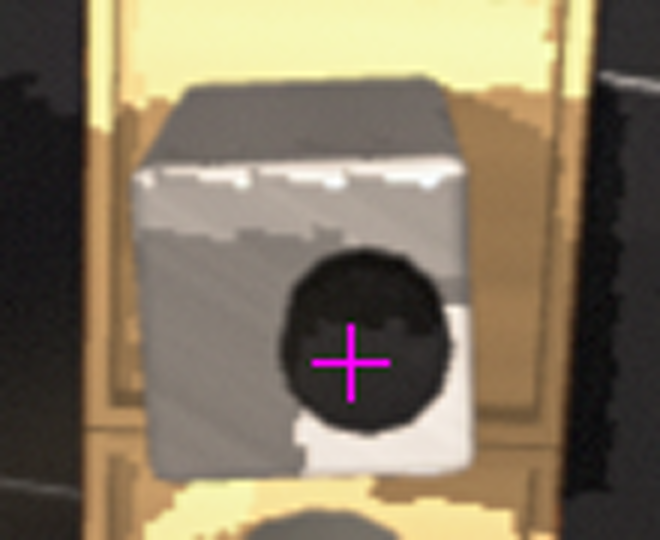

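```bash
python3 - <<'E'
from h import *
c=arm.get_calibration("wrist")
P=np.array([ray(c,(220+u/6,160+v/6),.089)[:2]*1000 for u,v in((135,172),(467,160),(473,468),(155,478))])
print(P,P.mean(0))
for i in range(4):
    d=P[(i+1)%4]-P[i];print(np.hypot(*d),np.degrees(np.arctan2(d[1],d[0])))
E
```

```text
[[442.82432155  34.20708114]
 [484.11943865  42.67745076]
 [492.31739571   2.17414488]
 [451.07526894  -6.13339017]] [467.58410621  18.23132165]
42.15487941199047 11.591611358076566
41.32462083408468 -78.55778822029768
42.070514119841754 -168.61112936708037
41.17562092581373 101.55943192307166
```

The tin body's centre is (0.4676, 0.0182) with yaw 11.5°, and the face measures 42 mm against 44 nominal. I'll correct and descend.

```bash
python3 -m crank '[[1,-0.007,0,-0.03,0.02],[1,-0.007,0,-0.06,0.015],[1,0,0,-0.07,0],[1,0,0,-0.06,0],[1,0,0,-0.04,0],[1,0,0,-0.03,0],[1,0,0,-0.02,0],[1,0,0,-0.01,0]]' 25; python3 -m crank '[[0.7,0,0,0,0],[0,0,0,0,0],[0,0,0,0,0],[0,0,0,0,0],[0,0,0,0,0],[0,0,0,0,0],[0,0,0,0,0],[0,0,0,0,0]]' 25;python3 -m crank '[[0,0,0,0,0],[0,0,0,0,0],[0,0,0,0,0],[0,0,0,0,0],[0,0,0,0.005,0],[0,0,0,0.01,0],[0,0,0,0.03,0],[0,0,0,0.05,0]]' 25
```

```text
clock: 18.7
position: [0.4672, 0.018, 0.0609]
ee_rot: [-1.987, -2.433, 0.001]
force: [0.2, -0.5, 0.3]
width: 1.005
clock: 19.37
position: [0.4675, 0.018, 0.0619]
ee_rot: [1.987, 2.433, -0.0]
force: [0.6, -0.2, 1.6]
width: 0.477
clock: 20.03
position: [0.4663, 0.0179, 0.099]
ee_rot: [-1.985, -2.431, 0.003]
force: [0.5, 0.0, -1.8]
width: 0.482
```

```bash
python3 -m crank '[[0,0.01,0.01,0.05,-0.01],[0,0.04,0.02,0.04,-0.03],[0,0.07,0.03,0.023,-0.03],[0,0.08,0.03,0,-0.03],[0,0.08,0.02,0,-0.03],[0,0.07,0.015,0,-0.03],[0,0.06,0.0075,0,-0.03],[0,0.04,0,0,-0.018]]'; python3 -m crank '[[0,0.025,0,0,0],[0,0.012,0,0,0],[0,0.006,0,0,0],[0,0,0,0,0],[0,0,0,0,0],[0,0,0,0,0],[0,0,0,-0.01,0],[0,0,0,-0.02,0]]'; python3 - <<'E'
from h import *
s=arm.observe();print(s["position"],s["ee_rot"])
cv2.imwrite("pics/scene5.png",arm.get_image("scene")[:,:,::-1])
E
```

```text
clock: 20.7
position: [0.6495, 0.0723, 0.1448]
ee_rot: [-2.241, -2.201, -0.002]
force: [-0.3, -0.3, -1.3]
width: 0.482
clock: 21.37
position: [0.6651, 0.0712, 0.1337]
ee_rot: [2.239, 2.202, 0.002]
force: [1.0, -0.7, -1.8]
width: 0.476
[0.66506292 0.07118745 0.13369726] [2.23895219 2.2020291  0.00240633]
```

View pics/scene5.png

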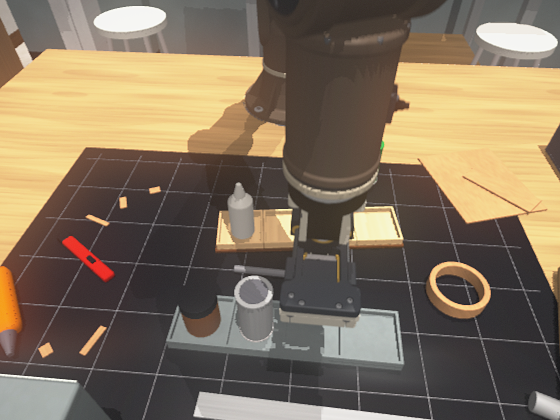

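The tin is over pocket 3, and the can at (255,308) is clear of the gripper. Lowering.

```bash
python3 -m crank '[[0,0,0,-0.03,0],[0,0,0,-0.04,0],[0,0,0,-0.035,0],[0,0,0,-0.025,0],[0,0,0,-0.018,0],[0,0,0,-0.012,0],[0,0,0,-0.008,0],[0,0,0,-0.004,0]]';  python3 -m crank '[[0,0,0,-0.002,0],[0,0,0,-0.002,0],[0,0,0,-0.002,0],[0,0,0,-0.001,0],[0,0,0,-0.001,0],[0,0,0,0,0],[0,0,0,0,0],[0,0,0,0,0]]'
```

```text
clock: 22.08
position: [0.6648, 0.0711, 0.0639]
ee_rot: [-2.24, -2.203, -0.0]
force: [-0.2, -0.2, -0.7]
width: 0.479
clock: 22.75
position: [0.665, 0.0712, 0.0634]
ee_rot: [2.239, 2.202, 0.001]
force: [-6.2, -1.5, 15.1]
width: 0.481
```

```bash
python3 -m crank '[[1,0,0,0.004,0],[1,0,0,0.002,0],[1,0,0,0,0],[1,0,0,0,0],[1,0,0,0,0],[1,0,0,0,0],[1,0,0,0,0],[1,0,0,0.01,0]]';  python3 -m crank '[[1,0,0,0.03,0],[1,0,0,0.05,0],[1,0,0,0.06,0],[1,0,0,0.06,0],[1,0,0,0.05,0],[1,-0.01,0,0.04,0.02],[1,-0.03,-0.01,0.03,0.02],[1,-0.05,-0.03,0.01,0.02]]'; python3 -m crank '[[1,-0.07,-0.05,0,0.02],[1,-0.08,-0.06,0,0.02],[1,-0.08,-0.06,0,0.02],[1,-0.06,-0.05,0,0.013],[1,-0.05,-0.04,0,0],[1,-0.025,-0.022,0,0],[1,-0.01,0,0,0],[1,0,0,0,0]]'; python3 -m crank '[[1,0,0,0,0],[1,0,0,0,0],[1,0,0,0,0],[1,0,0,0,0],[1,0,0,0,0],[1,0,0,0,0],[1,0,0,0,0],[1,0,0,0,0]]';python3 - <<'E'
from h import *
s=arm.observe();print(s["position"],s["ee_rot"])
c=arm.get_calibration("wrist");im=arm.get_image("wrist")[:,:,::-1].copy()
p=proj(c,[.4785,-.0575,.121]);print(p,proj(c,[.4785,-.0575,.085]));cv2.drawMarker(im,tuple(int(v) for v in p),(255,0,255),0,12)
cv2.imwrite("pics/w6.png",im)
for n in("scene","top"):cv2.imwrite(f"pics/{n}6.png",arm.get_image(n)[:,:,::-1])
E
```

```text
clock: 23.42
position: [0.6642, 0.0709, 0.0666]
ee_rot: [-2.239, -2.202, 0.002]
force: [-0.2, 0.0, 0.1]
width: 0.985
clock: 24.08
position: [0.6303, 0.0577, 0.2029]
ee_rot: [2.165, 2.274, 0.008]
force: [-0.1, -0.2, 1.1]
width: 1.001
clock: 24.75
position: [0.4785, -0.0579, 0.2003]
ee_rot: [2.082, 2.351, 0.0]
force: [0.7, 0.1, 0.2]
width: 1.0
clock: 25.42
position: [0.4787, -0.0577, 0.1993]
ee_rot: [-2.081, -2.353, 0.0]
force: [-0.2, 0.7, 0.0]
width: 0.996
[ 0.47874936 -0.05767968  0.19927876] [-2.08100144e+00 -2.35332011e+00  6.01955040e-05]
[277.93179984 223.41243141] [278.02878751 210.46222435]
```

View pics/w6.png

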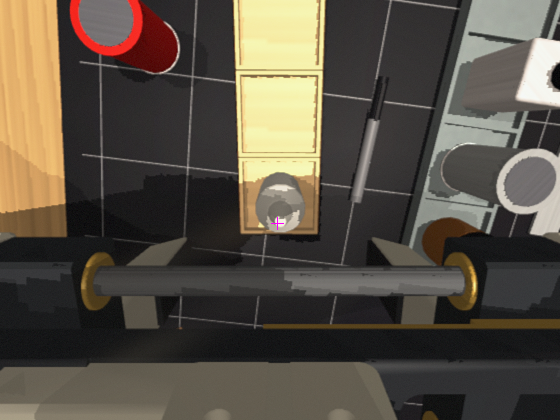

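View pics/scene6.png

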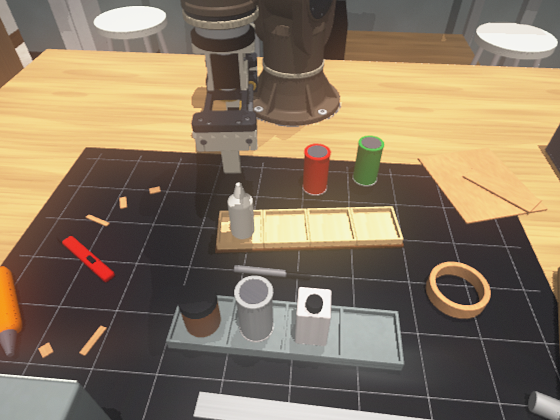

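The bottle's shoulder is centred at about (280,211), matching the prediction of (278,210). The first three containers stand upright in pockets 1–3. Descending with the grasp high so the nozzle clears the palm.

```bash
python3 -m crank '[[1,0.003,0,-0.03,0],[1,0,0,-0.06,0],[1,0,0,-0.06,0],[1,0,0,-0.05,0],[1,0,0,-0.04,0],[1,0,0,-0.03,0],[1,0,0,-0.02,0],[1,0,0,-0.01,0]]' 20; python3 -m crank '[[0.7,0,0,-0.003,0],[0,0,0,0,0],[0,0,0,0,0],[0,0,0,0,0],[0,0,0,0,0],[0,0,0,0,0],[0,0,0,0,0],[0,0,0,0,0]]' 20;python3 -m crank '[[0,0,0,0,0],[0,0,0,0,0],[0,0,0,0,0],[0,0,0,0,0],[0,0,0,0.005,0],[0,0,0,0.01,0],[0,0,0,0.03,0],[0,0,0,0.05,0]]'
```

```text
clock: 26.23
position: [0.4795, -0.0577, 0.0784]
ee_rot: [-2.08, -2.353, 0.001]
force: [-1.0, -0.8, -0.1]
width: 1.003
clock: 26.9
position: [0.48, -0.0578, 0.0783]
ee_rot: [2.081, 2.353, 0.0]
force: [0.0, 0.2, 0.7]
width: 0.471
clock: 27.57
position: [0.4786, -0.0577, 0.1154]
ee_rot: [-2.079, -2.352, 0.003]
force: [0.9, 0.3, -0.8]
width: 0.451
```

```bash
python3 -m crank '[[0,0,0.01,0.05,0],[0,0.01,0.03,0.06,-0.01],[0,0.02,0.06,0.05,-0.02],[0,0.03,0.08,0.025,-0.02],[0,0.04,0.08,0,-0.02],[0,0.05,0.07,0,-0.02],[0,0.06,0.06,0,-0.02],[0,0.065,0.05,0,-0.02]]'; python3 -m crank '[[0,0.065,0.04,0,0],[0,0.055,0.025,0,0],[0,0.04,0.012,0,0],[0,0.02,0.005,0,0],[0,0.01,0,0,0],[0,0,0,0,0],[0,0,0,0,0],[0,0,0,-0.02,0]]'; python3 - <<'E'
from h import *
s=arm.observe();print(s["position"],s["ee_rot"])
cv2.imwrite("pics/scene7.png",arm.get_image("scene")[:,:,::-1])
E
```

```text
clock: 28.23
position: [0.59, 0.1208, 0.1906]
ee_rot: [-2.235, -2.207, -0.0]
force: [-0.1, -0.0, -1.0]
width: 0.448
clock: 28.9
position: [0.666, 0.1508, 0.1837]
ee_rot: [2.236, 2.205, 0.003]
force: [1.3, 0.3, -0.4]
width: 0.453
[0.66595516 0.15083027 0.18369268] [2.23606644 2.20499589 0.00288886]
```

View pics/scene7.png

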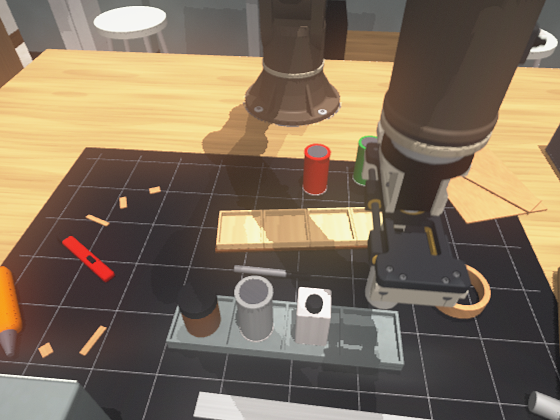

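The bottle is over the last pocket, at the robot's far left. Lowering.

```bash
python3 -m crank '[[0,0,0,-0.04,0],[0,0,0,-0.05,0],[0,0,0,-0.05,0],[0,0,0,-0.04,0],[0,0,0,-0.03,0],[0,0,0,-0.02,0],[0,0,0,-0.012,0],[0,0,0,-0.006,0]]';  python3 -m crank '[[0,0,0,-0.003,0],[0,0,0,-0.003,0],[0,0,0,-0.002,0],[0,0,0,-0.002,0],[0,0,0,-0.001,0],[0,0,0,-0.001,0],[0,0,0,0,0],[0,0,0,0,0]]'
```

```text
clock: 29.62
position: [0.6658, 0.151, 0.0826]
ee_rot: [-2.236, -2.206, 0.0]
force: [-0.1, -0.2, -1.3]
width: 0.452
clock: 30.28
position: [0.6663, 0.1514, 0.0798]
ee_rot: [2.236, 2.206, 0.002]
force: [-2.2, -1.3, 7.8]
width: 0.452
```

Contact is +7.8 N. I'll release, rise and retreat.

```bash
python3 -m crank '[[1,0,0,0.002,0],[1,0,0,0.001,0],[1,0,0,0,0],[1,0,0,0,0],[1,0,0,0,0],[1,0,0,0,0],[1,0,0,0,0],[1,0,0,0.01,0]]';  python3 -m crank '[[1,0,0,0.03,0],[1,0,0,0.05,0],[1,0,0,0.06,0],[1,0,0,0.06,0],[1,0,0,0.06,0],[1,0,0,0.06,0],[1,-0.03,0,0.04,0],[1,-0.06,0,0.02,0]]'; python3 -m crank '[[1,-0.08,0,0,0],[1,-0.08,0,0,0],[1,-0.08,0,0,0],[1,-0.07,0,0,0],[1,-0.05,0,0,0],[1,-0.03,0,0,0],[1,0,0,0,0],[1,0,0,0,0]]';python3 - <<'E'
from h import *
for n in("scene","top"):
    im=arm.get_image(n)[:,:,::-1].copy();cv2.imwrite(f"pics/{n}8.png",im)
    a=im[100:210,140:330] if n=="top" else im[250:390,150:430]
    cv2.imwrite(f"pics/{n}8z.png",cv2.resize(a,None,fx=2.8,fy=2.8,interpolation=cv2.INTER_CUBIC))
E
```

```text
clock: 30.95
position: [0.6654, 0.1508, 0.0826]
ee_rot: [-2.236, -2.206, 0.002]
force: [-0.2, 0.1, 0.2]
width: 0.974
clock: 31.62
position: [0.6323, 0.1513, 0.2389]
ee_rot: [2.237, 2.203, 0.008]
force: [0.0, -0.4, 0.4]
width: 1.001
clock: 32.28
position: [0.4746, 0.1511, 0.2363]
ee_rot: [2.235, 2.205, 0.002]
force: [0.6, 0.3, -0.1]
width: 1.003
```

View pics/scene8z.png

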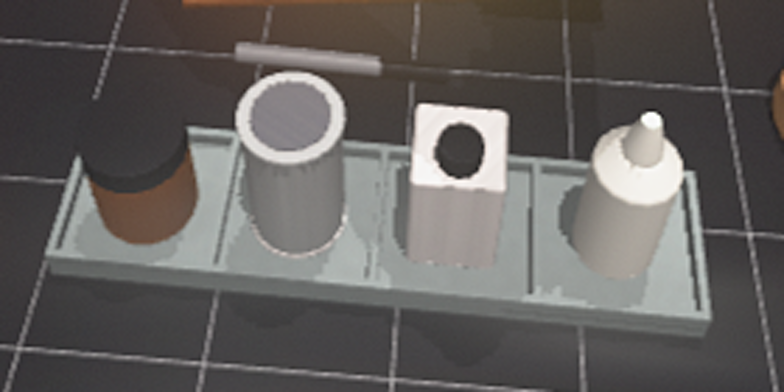

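View pics/top8.png

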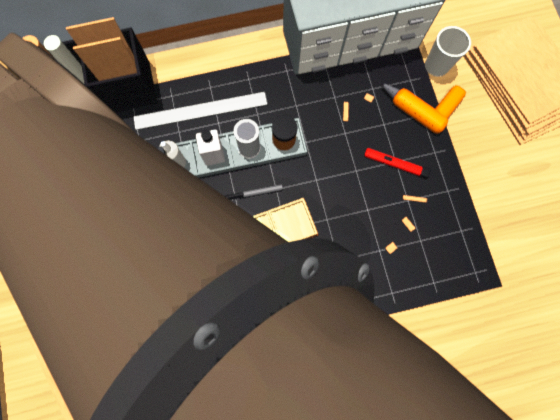

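All four stand in their pockets. A quick numeric uprightness check, then I'll hand in.

```bash
python3 - <<'E'
from h import *
c=arm.get_calibration("scene")
for n,x,y,z in(("jar",.6625,-.0885,.079),("can",.6635,-.0086,.1),("tin",.665,.071,.089),("bottle",.666,.151,.121)):
    print(n,[((proj(c,[x,y,h])-[150,250])*2.8).round() for h in(.011,z)])
arm.sign_off()
E
```

```text
jar [array([148., 198.]), array([129., 125.])]
can [array([300., 212.]), array([292., 114.])]
tin [array([454., 227.]), array([463., 143.])]
bottle [array([612., 241.]), array([650., 118.])]
the job is handed in; nothing more can be done
```

All four containers are in the grey rack in reverse order. From the robot's right to left they stand jar, can, tin, bottle. Each was carried upright and lowered until it touched the pocket floor (contact forces 7–15 N), then released. The job was handed in at about 32 s with the gripper open and clear.

**Last checks:** the final scene picture shows one container to a pocket, all upright. Predicted top and base points match the picture within a few pixels; for example, the bottle tip was predicted at (650,118) and seen at about (650,120). The final top view also shows all four in place, although the arm hides part of the bottle's end.

**Checks that disagreed along the way:**
- **Grey-rack mask:** my first one leaked into the background, so I redid it with a tighter region.
- **Jar wrist picture:** I first cast the picture's pixels with a calibration read after the arm had moved on, so I retook it once the arm had settled.
- **Tin cap:** it sits off-centre on the body, so I measured the tin's top face instead before gripping.

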